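# Pack the finished sensor housings into the shipping tray

### The job

Pack the four finished white sensor housings, the ones with a black grommet in the floor, into the blue tray: take the medium one out of the large one in which it is nested, and stand each of the four upright and flat on the floor of the pocket of its own size. Leave the two unfinished look-alikes without a grommet standing where they are.

Things in the scene. Friction and masses are not known exactly. Their poses are not given: they have to be found in the camera images.
- housing_large: large housing: open square white box 62 x 62 x 36 mm tall, 3 mm walls and floor, round black 34 mm grommet on its floor, 20 mm high corner posts with brass inserts. The medium one is nested in it at the start and hides its grommet. Origin: centre of underside; z up, x, y square to its sides. Under 80 g.
- housing_medium: medium housing: open square white box 50 x 50 x 36 mm tall, 3 mm walls and floor, round black 28 mm grommet on its floor, 20 mm high corner posts with brass inserts. Starts nested in the large one, on its posts (20 mm above its underside), top 20 mm proud of its rim, 3 mm play; lifts straight out. Origin: centre of underside; z up, x, y square to its sides. Under 80 g.
- housing_small: small housing: open square white box 38 x 38 x 36 mm tall, 3 mm walls and floor, round black 22 mm grommet on its floor, 20 mm high corner posts with brass inserts. Stands alone on the table. Origin: centre of underside; z up, x, y square to its sides. Under 80 g.
- housing_mini: mini housing: open square white box 28 x 28 x 36 mm tall, 3 mm walls and floor, round black 15 mm grommet on its floor, 20 mm high corner posts with brass inserts. Stands alone on the table. Origin: centre of underside; z up, x, y square to its sides. Under 80 g.
- blank_medium: look-alike: white open box of the same size and shape as the medium housing (50 x 50 x 36 mm) but unfinished: plain white floor, no black grommet. Stands on the table. Origin: centre of its underside; z up.
- blank_small: look-alike: white open box of the same size and shape as the small housing (38 x 38 x 36 mm) but unfinished: plain white floor, no black grommet. Stands on the table. Origin: centre of its underside; z up.
- pocket_large: pocket for the large housing: fixed black insert 96 x 96 mm, one of four set two by two, in any order, in the blue tray. Square recess with yellow floor, 80 x 80 mm (9 mm play all round), 8 mm deep, in its middle. Origin: centre of the insert's underside; pocket floor 3 mm and border top 11 mm above it; z up, x, y square to its sides.
- pocket_medium: pocket for the medium housing: fixed black insert 96 x 96 mm, one of four set two by two, in any order, in the blue tray. Square recess with yellow floor, 68 x 68 mm (9 mm play all round), 8 mm deep, in its middle. Origin: centre of the insert's underside; pocket floor 3 mm and border top 11 mm above it; z up, x, y square to its sides.
- pocket_small: pocket for the small housing: fixed black insert 96 x 96 mm, one of four set two by two, in any order, in the blue tray. Square recess with yellow floor, 56 x 56 mm (9 mm play all round), 8 mm deep, in its middle. Origin: centre of the insert's underside; pocket floor 3 mm and border top 11 mm above it; z up, x, y square to its sides.
- pocket_mini: pocket for the mini housing: fixed black insert 96 x 96 mm, one of four set two by two, in any order, in the blue tray. Square recess with yellow floor, 46 x 46 mm (9 mm play all round), 8 mm deep, in its middle. Origin: centre of the insert's underside; pocket floor 3 mm and border top 11 mm above it; z up, x, y square to its sides.

How it is judged:
By the outcome, as a careful person would: the job done as asked, in the order asked, and still so for the second after the job is handed in, with the robot touching nothing.
It also fails if it takes over 102 s, if anything falls off the work surface, if the arm or the gripper's body presses on something with over 40 N, if the wrist force passes 120 N, or if a joint passes its speed limit or range.

### The arm

A 6-joint arm with a two-finger parallel gripper is mounted at the origin on the work surface. World frame = base frame: x ahead of the robot, y to its left, z up, the work surface at z = 0. Lengths are in m, angles in rad, forces in N, time in s.
With the tool pointing down it reaches from about 0.375 to 0.75 m from the base axis. Payload 9 kg.
Tool frame: the origin (TCP) lies at the very end of the fingers, on their centre line; the grasp point (between the pads) lies 19 mm behind it; z points along the fingers, y is the line along which they close (so a half turn about z gives the same grasp; the last joint's range is limited). The gripper opens to 85 mm and grips with 20 to 120 N. Pads are 22 mm wide; open, the fingers measure 114 mm over their backs; the gripper's body (76 mm by 85 mm) begins 54 mm behind the grasp point. The pads swing forward as they close: fully open they stand 13 mm farther back than shut.
Start: joints at [-1.339, 0.104, 0.097, 1.564, 0, 1.353], TCP at [0.261, -0.54, 0.2] pointing down, gripper open.
Joint ranges: [-2.99, 2.99], [-0.84, 1.86], [-1.1, 1.16], [-1.84, 2.11], [-1.51, 1.56], [-3.14, 3.14]. Speed limits (rad/s): [2.22, 2.22, 2.57, 3.14, 3.14, 3.14].

### API

Orientations are given as a unit quaternion [x, y, z, w].
In Python, from cell import manip, optics gives the robot as it stands.
- The arm moves only by the tool servo_tool, never from a script. Its argument "motion" is a list of rows, each an object with "grip": the opening, from 0 (shut) to 1 (fully open); "offset": the shift along the tool's x, y, z as a fraction of full scale, a list of three; "dr": the turn, a rotation vector about the tool's x, y, z as a fraction of full scale, a list of three. In form: [{"grip": grip, "offset": [dx, dy, dz], "dr": [rx, ry, rz]}, ...]. A call has 1 to 8 rows; each row is the pose to reach, as a shift and turn from the pose commanded when the call began, along the tool's axes at that moment, turning the shorter way round; what a row does not reach only later rows make up. Full scale, the value 1, is 0.2 m for a shift and 180 degrees for a turn. A row lasts 1/10 s, in which the tool goes at most 50 mm and 8.59 degrees, less where a joint would pass 70% of its speed; a pose out of reach is approached as far as the arm can. A call with a number of a shift or a turn outside -1 to 1 is refused whole. A call with a gripper value outside its range is refused whole. The fingers move at their own pace and stop on an object; "force" is the grip in N (left out, the last holds). Time passes only in rows, so rows that repeat a pose let the fingers close. It gives the time, the measured TCP pose, the force, the opening and the grip force at its end, in the units of the state.
- manip.read_state(): the state, without advancing time (a new reading comes with each control period).
- optics.get_image(name): name is "side" or "top" or "wrist"; returns a dict with "frame" (480x640x3 uint8, red, green, blue), "fx", "fy", "cx", "cy" (pixels), "pose" (4x4, takes a point from camera to world coordinates). Camera axes: x right, y up, looking along -z (the intrinsics and any distortion apply to the point x, -y, -z); pixel columns grow to the right and rows downward; lengths in m; the calibration is good to about 2 mm. A picture is of the moment at which its call begins. There is no depth.
- manip.hand_in(): hands the job in; it is judged then, once.
The state is a dict: "time": time; "q": joint angles; "joint_velocities": joint speeds; "joint_efforts": joint torques, N m; "eef_pos": TCP position; "orientation": TCP orientation; "force": force on the tool from outside, world axes, zero at the start; "ft_torque": the same for the moment, N m; "gripper_width": finger opening in m; "finger_force": force on a finger pad.
Only numpy, scipy, OpenCV 4.12 (cv2) and the standard library are available. Lean on these libraries where they do the work, as an engineer would, in place of code of your own. Each camera call takes 0.05 s, during which the arm holds its last target. There are 200 camera calls.

## Working session

There is one attempt and no reset: what is moved stays moved. The work goes in short steps, Python scripts to look and compute and a tool call to move; the robot and the scene stay as the last step left them, time stands still between calls to the robot, and variables do not carry over. Pictures are saved under pics/ and viewed, at most 14 in all, crops included, and the job is handed in when it is done.

Besides the shell and the picture viewer there is one more tool, called after "Request:" as name(argument=value, ...), one argument or row to a line, values as JSON. servo_tool: Moves the arm, as the interface text tells. Its arguments: {"type":"object","properties":{"motion":{"type":"array"},"force":{"type":"number"}},"required":["motion"]}

```bash
ls; mkdir -p pics; python3 - <<'E'
from cell import manip, optics
import cv2,numpy as np
print(manip.read_state())
for n in ("top","side"):
    d=optics.get_image(n); cv2.imwrite(f"pics/{n}0.png",d["frame"][:,:,::-1]); print(n,{k:v for k,v in d.items() if k!="frame"})
E
```

```text
pics
{'time': 0.0, 'q': array([-1.33869476e+00,  1.04689452e-01,  9.64723667e-02,  1.56392437e+00,
       -5.31654512e-06,  1.35313801e+00]), 'joint_velocities': array([ 0.00113108,  0.00106636,  0.0012007 ,  0.00104601, -0.00038041,
        0.00046971]), 'joint_efforts': array([-6.24094901e-04, -5.56938994e+01,  5.03642714e+01,  1.71732029e-02,
       -1.71819970e-04,  1.35946784e-06]), 'eef_pos': array([ 0.26078899, -0.53993565,  0.19962984]), 'orientation': array([ 9.74820665e-01,  2.22989279e-01, -7.51517140e-06, -6.72527951e-04]), 'force': array([-0.46831178, -0.01550644,  0.21295973]), 'ft_torque': array([0.04688708, 0.00095126, 0.00878668]), 'finger_force': 0.0, 'gripper_width': 0.08502826178827098}
top {'fx': 453.1104917386518, 'fy': 453.1104917386518, 'cx': 320.6040622195228, 'cy': 236.686735534499, 'pose': array([[ 0.02152389,  0.99234369, -0.12161711,  0.44950975],
       [-0.99969348,  0.02285103,  0.00952815,  0.00345207],
       [ 0.01223427,  0.12137475,  0.99253136,  0.83528171],
       [ 0.        ,  0.        ,  0.        ,  1.        ]])}
side {'fx': 599.1676609664455, 'fy': 599.1676609664455, 'cx': 317.2390249484315, 'cy': 236.23584052247804, 'pose': array([[-0.71805371,  0.44204463, -0.53758294, -0.15874668],
       [-0.69569388, -0.47830815,  0.53593968,  0.68892818],
       [-0.02022104,  0.75882663,  0.65097869,  0.8525822 ],
       [ 0.        ,  0.        ,  0.        ,  1.        ]])}
```

View pics/top0.png

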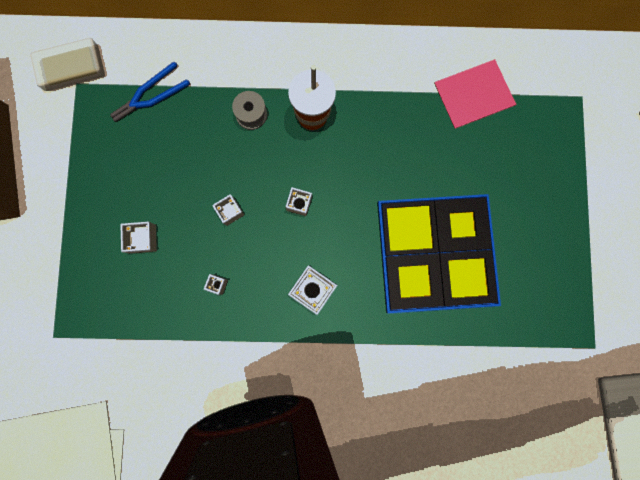

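View pics/side0.png

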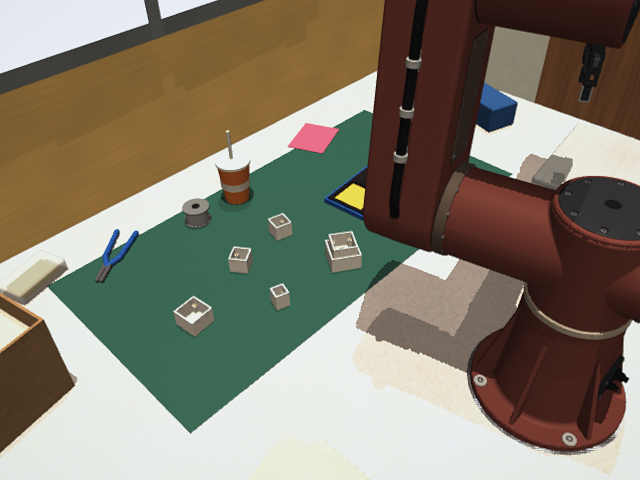

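The top view shows the nested pair at (313,290), the small housing at (299,201) and the mini at (215,284). The blanks are at (228,209) and (137,237). The pockets are large (410,228), mini (462,224), small (413,281) and medium (468,278). The side view confirms this layout, though the arm hides the tray.

```bash
cat > h.py <<'E'
from cell import manip, optics
import cv2,numpy as np
from scipy.spatial.transform import Rotation as R
def cast(d,uv,z):
    uv=np.atleast_2d(np.asarray(uv,float)); P=d["pose"]
    r=np.c_[(uv[:,0]-d["cx"])/d["fx"],-(uv[:,1]-d["cy"])/d["fy"],-np.ones(len(uv))]@P[:3,:3].T
    return P[:3,3]+r*((z-P[2,3])/r[:,2])[:,None]
def proj(d,p):
    p=(np.atleast_2d(p)-d["pose"][:3,3])@d["pose"][:3,:3]
    return np.c_[d["cx"]-d["fx"]*p[:,0]/p[:,2], d["cy"]+d["fy"]*p[:,1]/p[:,2]]
def blobs(m,amin=60):
    c,_=cv2.findContours(m.astype(np.uint8),cv2.RETR_EXTERNAL,cv2.CHAIN_APPROX_NONE)
    return [k for k in c if cv2.contourArea(k)>amin]
def rect(d,c,z):   # centre, sides (mm), yaw (deg mod 90) of a contour cast onto height z
    w=cast(d,c[:,0,:]+0.0,z)[:,:2]
    (x,y),(a,b),t=cv2.minAreaRect((w*1000).astype(np.float32))
    return np.round([x,y,a,b,(t+45)%90-45],1)
def yellow(f):
    h=cv2.cvtColor(f,cv2.COLOR_RGB2HSV); return cv2.inRange(h,(22,120,90),(38,255,255))>0
def nongreen(f):
    h=cv2.cvtColor(f,cv2.COLOR_RGB2HSV); return cv2.inRange(h,(60,90,20),(95,255,255))==0
def white(f):
    h=cv2.cvtColor(f,cv2.COLOR_RGB2HSV); return cv2.inRange(h,(0,0,110),(180,70,255))>0
def go(x,y,z,yaw):
    """offset and dr fractions to TCP (m), tool y axis at yaw deg (mod 180, nearest)"""
    s=manip.read_state(); A=R.from_quat(s["orientation"])
    yv=A.apply([0,1,0]); cur=np.degrees(np.arctan2(yv[1],yv[0]))
    yaw=cur+(yaw-cur+90)%180-90
    t=np.radians(yaw); B=R.from_matrix(np.c_[[-0+np.sin(t)*1,-np.cos(t),0],[np.cos(t),np.sin(t),0],[0,0,-1]])
    print("offset",np.round(A.inv().apply(np.array([x,y,z])-s["eef_pos"])/0.2,3),"dr",np.round((A.inv()*B).as_rotvec()/np.pi,4),"yaw",round(cur,1),"->",round(yaw,1),"q6",round(s["q"][5],2))
E
python3 - <<'E'
from h import *
d=optics.get_image("top"); f=d["frame"]
for c in blobs(yellow(f)): print("Y",c[:,0].mean(0).round(),rect(d,c,0.006))
m=nongreen(f); m[:130]=0;m[330:]=0;m[:,:90]=0;m[:,370:]=0
for c in blobs(m): print("W",c[:,0].mean(0).round(),rect(d,c,0.036),rect(d,c,0.056))
s=manip.read_state(); print(R.from_quat(s["orientation"]).as_matrix().round(3))
go(0.35,-.2,.3,0)
w=optics.get_image("wrist"); P=w["pose"]; A=R.from_quat(s["orientation"])
print("cam in tool",A.inv().apply(P[:3,3]-s["eef_pos"]).round(4),(A.inv().as_matrix()@P[:3,:3]).round(3),w["fx"])
E
```

```text
Y [414. 281.] [ 473.7 -176.9   57.    55.5    4.8]
Y [467. 278.] [ 482.  -275.1   69.3   66.7    5. ]
Y [462. 224.] [ 580.1 -266.5   46.5   44.7    5.6]
Y [409. 228.] [ 571.5 -168.2   80.9   79.6    4.9]
W [215. 284.] [459.5 178.5  36.   31.1 -17. ] [459.2 174.1  35.1  30.3 -17. ]
W [312. 290.] [453.8   8.5  64.4  64.6 -33.1] [453.7   8.4  62.8  63.  -33.1]
W [138. 237.] [539.5 318.4  55.4  63.8   5.5] [537.3 310.5  54.   62.2   5.5]
W [228. 210.] [592.2 162.9  47.1  41.6  33.7] [588.7 158.9  45.9  40.5  33.7]
W [298. 201.] [610.7  37.1  42.2  45.  -14.2] [606.7  36.3  41.1  43.9 -14.2]
[[ 0.901  0.435 -0.   ]
 [ 0.435 -0.901  0.001]
 [ 0.    -0.001 -1.   ]]Traceback (most recent call last):
  File "<stdin>", line 7, in <module>
  File "h.py", line 29, in go
    t=np.radians(yaw); B=R.from_matrix(np.c_[[-0+np.sin(t)*1,-np.cos(t),0],[np.cos(t),np.sin(t),0],[0,0,-1]])
                         ~~~~~~~~~~~~~^^^^^^^^^^^^^^^^^^^^^^^^^^^^^^^^^^^^^^^^^^^^^^^^^^^^^^^^^^^^^^^^^^^^^^^
  File "scipy/spatial/transform/_rotation.pyx", line 1143, in scipy.spatial.transform._rotation.Rotation.from_matrix
ValueError: Non-positive determinant (left-handed or null coordinate frame) in rotation matrix 0: [[ 0.  1.  0.]
 [-1.  0.  0.]
 [ 0.  0. -1.]].
```

```bash
sed -i 's/\[-0+np.sin(t)\*1,-np.cos(t),0\]/[-np.sin(t),np.cos(t),0]/' h.py; python3 - <<'E'
from h import *
w=optics.get_image("wrist"); s=manip.read_state(); P=w["pose"]; A=R.from_quat(s["orientation"])
print("cam in tool",A.inv().apply(P[:3,3]-s["eef_pos"]).round(4),(A.inv().as_matrix()@P[:3,:3]).round(3),w["fx"])
go(0.454,0.0085,.2,-33)
E
```

```text
cam in tool [ 0.0761  0.0005 -0.1726] [[-0.     0.956  0.295]
 [ 1.     0.     0.001]
 [ 0.001  0.295 -0.956]] 358.99476679441415
offset [ 2.062e+00 -2.050e+00  2.000e-03] dr [-2.000e-04 -1.000e-04 -1.735e-01] yaw -64.2 -> -33.0 q6 1.35
```

Request:
servo_tool(
  motion=[
    {"grip":1,"offset":[0.7,-0.7,0],"dr":[0,0,0]},
    {"grip":1,"offset":[0.7,-0.7,0],"dr":[0,0,0]},
    {"grip":1,"offset":[0.7,-0.7,0],"dr":[0,0,0]},
    {"grip":1,"offset":[0.7,-0.7,0],"dr":[0,0,0]},
    {"grip":1,"offset":[0.7,-0.7,0],"dr":[0,0,0]},
  ],
)

```text
time: 0.7
eef_pos: [0.3276, -0.3491, 0.2009]
orientation: [0.974, 0.225, 0.0, -0.0]
force: [-0.6, -0.3, 0.5]
gripper_width: 0.0854
finger_force: 0.0
```

Request:
servo_tool(
  motion=[
    {"grip":1,"offset":[0.7,-0.7,0],"dr":[0,0,0]},
    {"grip":1,"offset":[0.7,-0.7,0],"dr":[0,0,0]},
    {"grip":1,"offset":[0.7,-0.7,0],"dr":[0,0,0]},
    {"grip":1,"offset":[0.7,-0.7,0],"dr":[0,0,0]},
    {"grip":1,"offset":[0.7,-0.7,0],"dr":[0,0,0]},
  ],
)

```text
time: 1.2
eef_pos: [0.3926, -0.1621, 0.2008]
orientation: [0.974, 0.226, 0.001, -0.0]
force: [-0.0, -0.8, 0.8]
gripper_width: 0.0853
finger_force: 0.0
```

Request:
servo_tool(
  motion=[
    {"grip":1,"offset":[0.66,-0.65,0.2],"dr":[0,0,-0.1735]},
    {"grip":1,"offset":[0.66,-0.65,0.2],"dr":[0,0,-0.1735]},
    {"grip":1,"offset":[0.66,-0.65,0.2],"dr":[0,0,-0.1735]},
    {"grip":1,"offset":[0.66,-0.65,0.2],"dr":[0,0,-0.1735]},
    {"grip":1,"offset":[0.66,-0.65,0.2],"dr":[0,0,-0.1735]},
    {"grip":1,"offset":[0.66,-0.65,0.2],"dr":[0,0,-0.1735]},
    {"grip":1,"offset":[0.66,-0.65,0.2],"dr":[0,0,-0.1735]},
  ],
)

```text
time: 1.9
eef_pos: [0.4537, 0.0068, 0.1606]
orientation: [0.879, 0.476, -0.0, 0.0]
force: [0.3, -0.3, 0.6]
gripper_width: 0.0855
finger_force: 0.0
```

```bash
python3 - <<'E'
from h import *
s=manip.read_state(); print(s["eef_pos"],s["time"])
w=optics.get_image("wrist"); f=w["frame"]; cv2.imwrite("pics/w1.png",f[:,:,::-1])
go(0.454,0.0085,.16,-33)
for c in blobs(nongreen(f),2000): print(c[:,0].mean(0).round(),rect(w,c,0.056),rect(w,c,.036))
E
```

```text
[0.45370387 0.00682452 0.16056167] 1.9
offset [ 0.008 -0.004  0.003] dr [ 0.0002  0.0001 -0.0008] yaw -33.1 -> -33.0 q6 1.87
[344. 216.] [470.5   4.3  63.8  85.8 -34.5] [ 4.687e+02 -4.000e-01  6.840e+01  9.200e+01 -3.450e+01]
[337. 121.] [512.4  66.6  75.7  93.1 -16.9] [513.6  66.4  81.2  99.8 -16.9]
[470.  82.] [602.2  38.5  36.4  46.9 -14.8] [609.9  36.2  39.   50.3 -14.8]
[210.  24.] [469.3 165.7  34.8  39.7 -18.4] [467.4 172.6  37.3  42.6 -18.4]
[276. 330.] [426.  -36.8 421.8 649.3 -33.1] [421.  -44.5 452.2 696.1 -33.1]
```

View pics/w1.png

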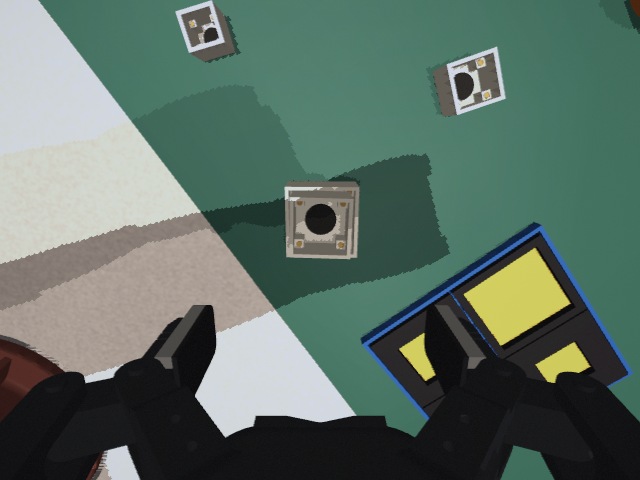

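The wrist view has the nested pair at (286..358, 182..258), square to the gripper, with the medium's grommet at (320,219). The small housing is at (477,80) and the mini at (205,30).

```bash
cat >> h.py <<'E'
def dark(d,u,v,r,z,t=60):
    f=d["frame"].max(2); m=np.zeros_like(f); cv2.circle(m,(int(u),int(v)),r,1,-1); m=m&(f<t)
    cs=blobs(m,8); c=max(cs,key=cv2.contourArea); (x,y),ax,_=cv2.fitEllipse(c)
    return np.round(cast(d,[x,y],z)[0,:2]*1000,1),(round(x,1),round(y,1)),np.round(ax,1)
E
python3 - <<'E'
from h import *
w=optics.get_image("wrist"); t=optics.get_image("top")
print(dark(w,320,219,24,.024)); 
print("top",dark(t,312,290,12,.024),dark(t,299,202,9,.004),dark(t,216,285,7,.004))
f=w["frame"][165:275,270:375]; cv2.imwrite("pics/w1c.png",cv2.resize(f[:,:,::-1],None,fx=5,fy=5,interpolation=cv2.INTER_NEAREST))
E
```

```text
(array([455.5,   7.1]), (320.1, 218.6), array([29.4, 29.8]))Traceback (most recent call last):
  File "<stdin>", line 4, in <module>
  File "h.py", line 33, in dark
    cs=blobs(m,8); c=max(cs,key=cv2.contourArea); (x,y),ax,_=cv2.fitEllipse(c)
                     ~~~^^^^^^^^^^^^^^^^^^^^^^^^
ValueError: max() iterable argument is empty
```

```bash
python3 - <<'E'
from h import *
w=optics.get_image("wrist"); s=manip.read_state(); A=R.from_quat(s["orientation"])
for z in (0,-.013):
  print(z,[proj(w,s["eef_pos"]+A.apply([x,y,z])).round().astype(int).tolist() for y in (-.0425,-.057) for x in (.011,-.011)])
f=w["frame"][165:415,140:375]; cv2.imwrite("pics/w1c.png",cv2.resize(f[:,:,::-1],None,fx=2.4,fy=2.4,interpolation=cv2.INTER_NEAREST))
go(0.455,0.0075,.04,-33.5)
E
```

```text
0 [[[235, 262]], [[238, 301]], [[207, 262]], [[211, 301]]]
-0.013 [[[229, 272]], [[232, 313]], [[199, 272]], [[203, 313]]]
offset [0.006 0.003 0.603] dr [0.0002 0.     0.002 ] yaw -33.1 -> -33.5 q6 1.87
```

View pics/w1c.png

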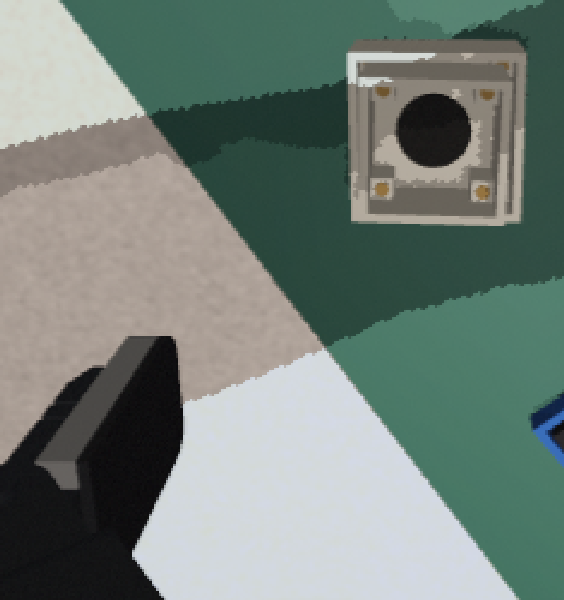

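The crop shows the medium seated squarely in the large and one finger tip near the full-frame pixel (205,305). That tip position doesn't match where I expected it, so I'll check the tip height from the side at about 50 mm opening before descending.

Request:
servo_tool(
  motion=[
    {"grip":0.6,"offset":[0.006,0.003,0.2],"dr":[0,0,0.002]},
    {"grip":0.6,"offset":[0.006,0.003,0.2],"dr":[0,0,0.002]},
    {"grip":0.6,"offset":[0.006,0.003,0.2],"dr":[0,0,0.002]},
    {"grip":0.6,"offset":[0.006,0.003,0.2],"dr":[0,0,0.002]},
    {"grip":0.6,"offset":[0.006,0.003,0.2],"dr":[0,0,0.002]},
  ],
)

```text
time: 2.6
eef_pos: [0.4556, 0.0083, 0.122]
orientation: [0.88, 0.474, 0.001, 0.001]
force: [-0.1, 0.9, 0.5]
gripper_width: 0.0513
finger_force: 0.0
```

```bash
python3 - <<'E'
from h import *
d=optics.get_image("side"); s=manip.read_state(); A=R.from_quat(s["orientation"]); print(s["eef_pos"],s["gripper_width"])
u=proj(d,s["eef_pos"])[0]; print(u)
f=d["frame"].copy()
x0,y0=int(u[0])-60,int(u[1])-75; k=5
g=cv2.resize(f[y0:y0+120,x0:x0+120],None,fx=k,fy=k,interpolation=cv2.INTER_NEAREST)[:,:,::-1].copy()
for p,c in [([0,0,0],(0,0,255)),([0,0,-.019],(0,255,255)),([0,s["gripper_width"]/2,0],(255,0,255)),([0,-s["gripper_width"]/2,0],(255,0,255))]:
    q=((proj(d,s["eef_pos"]+A.apply(p))[0]-[x0,y0]+.5)*k).astype(int); cv2.circle(g,tuple(int(i) for i in q),4,c,-1)
cv2.imwrite("pics/s1.png",g)
E
```

```text
[0.45556111 0.00840476 0.12179468] 0.050886022390926114
[341.34891394 214.47870846]
```

View pics/s1.png

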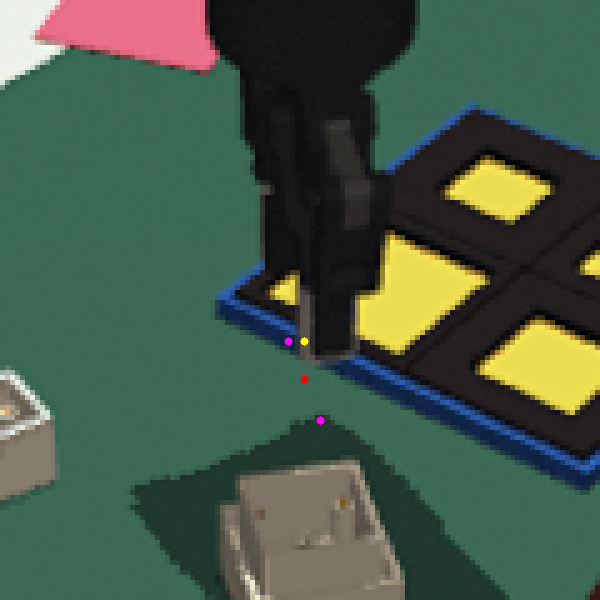

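The side view shows the near fingertip at crop (328,358), about 60 crop pixels above the projected TCP. So the partly open fingers end roughly 30 mm above the nominal TCP. I'll go lower in safe steps and check the height against the box.

Request:
servo_tool(
  motion=[
    {"grip":0.85,"offset":[0,0,0],"dr":[0,0,0]},
    {"grip":0.85,"offset":[0,0,0],"dr":[0,0,0]},
    {"grip":0.85,"offset":[0,0,0.15],"dr":[0,0,0]},
    {"grip":0.85,"offset":[0,0,0.3],"dr":[0,0,0]},
    {"grip":0.85,"offset":[0,0,0.375],"dr":[0,0,0]},
    {"grip":0.85,"offset":[0,0,0.375],"dr":[0,0,0]},
    {"grip":0.85,"offset":[0,0,0.375],"dr":[0,0,0]},
  ],
)

```text
time: 3.35
eef_pos: [0.4551, 0.0086, 0.0463]
orientation: [0.88, 0.474, 0.0, 0.0]
force: [-0.4, -1.0, 0.1]
gripper_width: 0.0727
finger_force: 0.0
```

```bash
python3 - <<'E'
from h import *
d=optics.get_image("side"); s=manip.read_state(); A=R.from_quat(s["orientation"]); print(s["eef_pos"],s["gripper_width"])
u=proj(d,s["eef_pos"])[0]; print(u)
f=d["frame"].copy()
x0,y0=int(u[0])-60,int(u[1])-75; k=5
g=cv2.resize(f[y0:y0+120,x0:x0+120],None,fx=k,fy=k,interpolation=cv2.INTER_NEAREST)[:,:,::-1]
w=optics.get_image("wrist")["frame"][100:460,140:500,::-1]
cv2.imwrite("pics/s2.png",np.hstack([g[:, :440],cv2.copyMakeBorder(w,0,240,0,0,cv2.BORDER_CONSTANT)]))
E
```

```text
[0.45562974 0.0084452  0.04682481] 0.0727742058156539
[341.09054192 243.2950281 ]
```

View pics/s2.png

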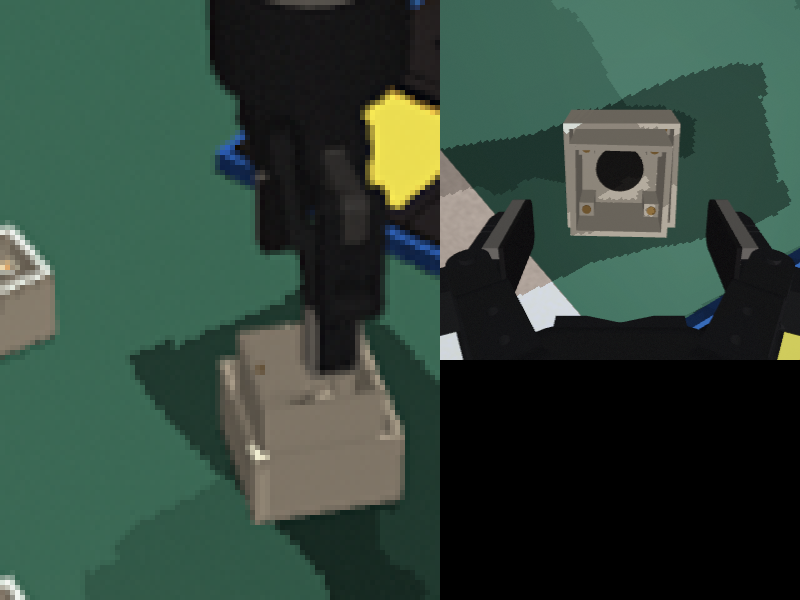

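The side crop shows the near fingertip at (337,373), still above the medium's rim. In the wrist crop the fingers straddle the box but sit well above it. I'll triangulate the tip.

```bash
python3 - <<'E'
from h import *
s=manip.read_state(); A=R.from_quat(s["orientation"])
def ray(d,u):
    a=cast(d,u,0.2)[0]; o=d["pose"][:3,3]; v=a-o; return o,v/np.linalg.norm(v)
d=optics.get_image("side");w=optics.get_image("wrist")
for us,uw in [((348.4,242.6),(230,320)),((344,243),(232,300)),((351.5,242),(235,340))]:
    M=np.zeros((3,3));b=np.zeros(3);rs=[ray(d,us),ray(w,uw)]
    for o,v in rs: Q=np.eye(3)-np.outer(v,v);M+=Q;b+=Q@o
    p=np.linalg.solve(M,b); print((A.inv().apply(p-s["eef_pos"])*1000).round(1),"world",p.round(4),"gap",[round(np.linalg.norm(np.cross(v,p-o))*1000,1) for o,v in rs])
E
```

```text
[ -4.2 -38.3 -32.9] world [0.4214 0.026  0.0798] gap [np.float64(0.7), np.float64(0.7)]
[  4.6 -36.9 -32.3] world [0.4275 0.0326 0.0792] gap [np.float64(1.1), np.float64(1.1)]
[-12.3 -36.9 -32.9] world [0.4182 0.0185 0.0798] gap [np.float64(1.0), np.float64(1.0)]
```

The tips sit about 33 mm behind the nominal TCP at this opening, and about 31 mm behind at 50 mm. I'll put the TCP at z=0.012, which puts the tips at about 0.042, just above the large's rim, and grip the medium.

Request:
servo_tool(
  motion=[
    {"grip":0.85,"offset":[0,0,0.1],"dr":[0,0,0]},
    {"grip":0.85,"offset":[0,0,0.174],"dr":[0,0,0]},
    {"grip":0.55,"offset":[0,0,0.174],"dr":[0,0,0]},
    {"grip":0.5,"offset":[0,0,0.174],"dr":[0,0,0]},
    {"grip":0.45,"offset":[0,0,0.174],"dr":[0,0,0]},
    {"grip":0.4,"offset":[0,0,0.174],"dr":[0,0,0]},
    {"grip":0.4,"offset":[0,0,0.174],"dr":[0,0,0]},
    {"grip":0.4,"offset":[0,0,0.174],"dr":[0,0,0]},
  ],
  force=40,
)

```text
time: 4.35
eef_pos: [0.455, 0.0086, 0.0108]
orientation: [0.88, 0.474, 0.0, 0.0]
force: [0.3, 0.2, -0.6]
gripper_width: 0.0489
finger_force: 41.3
```

Request:
servo_tool(
  motion=[
    {"grip":0.4,"offset":[0,0,-0.08],"dr":[0,0,0]},
    {"grip":0.4,"offset":[0,0,-0.18],"dr":[0,0,0]},
    {"grip":0.4,"offset":[0,0,-0.3],"dr":[0,0,0]},
    {"grip":0.4,"offset":[0,0,-0.5],"dr":[0,0,0]},
    {"grip":0.4,"offset":[0,0,-0.5],"dr":[0,0,0]},
    {"grip":0.4,"offset":[0,0,-0.5],"dr":[0,0,0]},
  ],
)

```text
time: 4.95
eef_pos: [0.4556, 0.0085, 0.1114]
orientation: [0.88, 0.474, 0.001, 0.001]
force: [-0.1, -0.1, -1.0]
gripper_width: 0.0488
finger_force: 41.6
```

```bash
python3 - <<'E'
from h import *
s=manip.read_state(); print(s["eef_pos"],s["gripper_width"],s["finger_force"])
d=optics.get_image("side"); u=proj(d,s["eef_pos"])[0]; x0,y0=int(u[0])-60,int(u[1])-60
g=cv2.resize(d["frame"][y0:y0+120,x0:x0+80],None,fx=5,fy=5,interpolation=cv2.INTER_NEAREST)[:,:,::-1]
w=optics.get_image("wrist"); f=w["frame"][130:460,140:500,::-1]
cv2.imwrite("pics/s3.png",np.hstack([g,cv2.copyMakeBorder(f,0,270,0,0,cv2.BORDER_CONSTANT)])); print(x0,y0)
go(.482,-.275,.12,5.0); go(.482,-.275,.12,-85)
E
```

```text
[0.45559299 0.00845947 0.11144331] 0.048841028148341424 41.56061232089996
281 158
offset [-1.109  0.896 -0.052] dr [-0.0004  0.     -0.2131] yaw -33.4 -> 5.0 q6 1.88
offset [-1.109  0.896 -0.052] dr [-0.0003  0.0003  0.2869] yaw -33.4 -> -85.0 q6 1.88
```

View pics/s3.png

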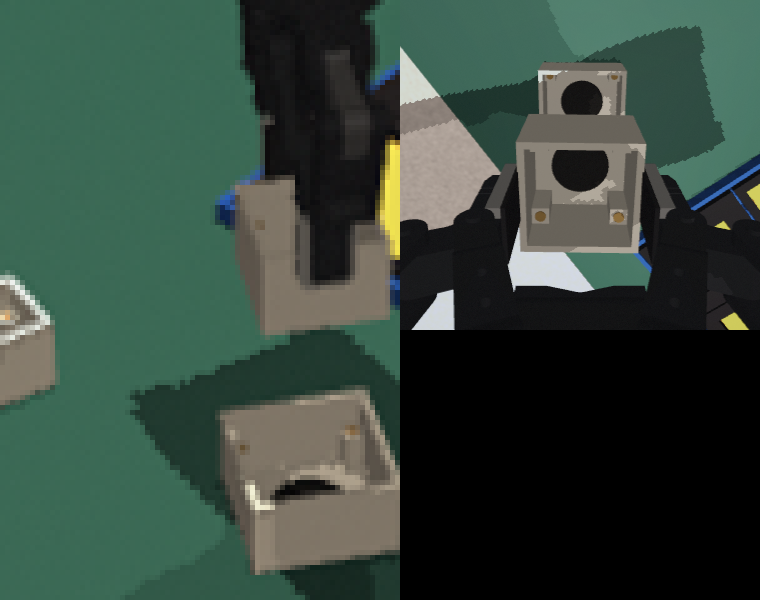

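The medium is out, level and held squarely. The large stayed where it was, with its own grommet now visible. Carrying the medium to its pocket.

Request:
servo_tool(
  motion=[
    {"grip":0.4,"offset":[-0.1,0.08,0],"dr":[0,0,0]},
    {"grip":0.4,"offset":[-0.25,0.2,0],"dr":[0,0,0]},
    {"grip":0.4,"offset":[-0.4,0.32,0],"dr":[0,0,0]},
    {"grip":0.4,"offset":[-0.55,0.45,0],"dr":[0,0,0]},
    {"grip":0.4,"offset":[-0.6,0.5,0],"dr":[0,0,0]},
    {"grip":0.4,"offset":[-0.6,0.5,0],"dr":[0,0,0]},
  ],
)

```text
time: 5.65
eef_pos: [0.4717, -0.1477, 0.1092]
orientation: [0.881, 0.473, -0.001, -0.001]
force: [-0.1, 1.5, -0.4]
gripper_width: 0.049
finger_force: 41.5
```

Request:
servo_tool(
  motion=[
    {"grip":0.4,"offset":[-0.1,0.08,0],"dr":[0,0,-0.04]},
    {"grip":0.4,"offset":[-0.25,0.2,0],"dr":[0,0,-0.08]},
    {"grip":0.4,"offset":[-0.4,0.32,0],"dr":[0,0,-0.12]},
    {"grip":0.4,"offset":[-0.509,0.396,0],"dr":[0,0,-0.16]},
    {"grip":0.4,"offset":[-0.509,0.396,0],"dr":[0,0,-0.213]},
    {"grip":0.4,"offset":[-0.509,0.396,0],"dr":[0,0,-0.213]},
    {"grip":0.4,"offset":[-0.509,0.396,0],"dr":[0,0,-0.213]},
  ],
)

```text
time: 6.35
eef_pos: [0.4825, -0.2736, 0.1101]
orientation: [0.677, 0.736, 0.0, -0.001]
force: [0.8, 0.2, -0.8]
gripper_width: 0.0487
finger_force: 41.6
```

```bash
python3 - <<'E'
from h import *
s=manip.read_state(); print(s["eef_pos"],s["time"])
w=optics.get_image("wrist"); f=w["frame"]; cv2.imwrite("pics/w4.png",f[:,:,::-1])
for c in blobs(yellow(f),200): print("Y",c[:,0].mean(0).round(),rect(w,c,0.006))
t=optics.get_image("top")
m=nongreen(t["frame"]); m[:265]=0;m[330:]=0;m[:,:285]=0;m[:,345:]=0
for c in blobs(m): print("L",rect(t,c,.036))
try: print(dark(t,312,290,14,.004,80))
except Exception as e: print(e)
E
```

```text
[ 0.48247944 -0.27359342  0.11012576] 6.35
Y [447. 230.] [ 582.9 -269.1   44.7   44.1    4.9]
Y [331.  93.] [ 478.1 -178.5   51.6   55.8    4.8]
Y [458.  97.] [ 574.2 -170.    79.1   79.9    4.8]
L [453.7   8.5  64.4  64.9 -33.8]
(array([453.7,   8.6]), (312.3, 289.7), array([16.8, 17. ]))
```

View pics/w4.png

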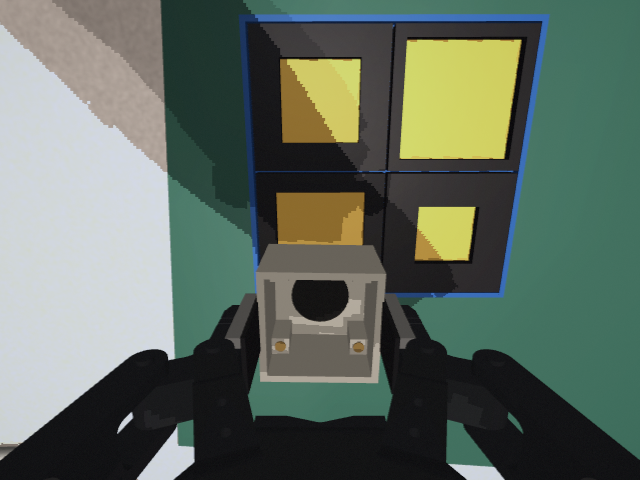

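The medium hangs over its pocket, level, and the four pockets are clear in view at (320,105), (463,98), (446,233) and (320,218). Lowering.

Request:
servo_tool(
  motion=[
    {"grip":0.4,"offset":[-0.007,0,0.2],"dr":[0,0,0]},
    {"grip":0.4,"offset":[-0.007,0,0.35],"dr":[0,0,0]},
    {"grip":0.4,"offset":[-0.007,0,0.45],"dr":[0,0,0]},
    {"grip":0.4,"offset":[-0.007,0,0.52],"dr":[0,0,0]},
    {"grip":0.4,"offset":[-0.007,0,0.54],"dr":[0,0,0]},
    {"grip":0.4,"offset":[-0.007,0,0.54],"dr":[0,0,0]},
    {"grip":0.4,"offset":[-0.007,0,0.54],"dr":[0,0,0]},
  ],
)

```text
time: 7.15
eef_pos: [0.4834, -0.277, 0.0039]
orientation: [0.676, 0.737, -0.0, 0.001]
force: [0.5, 0.3, -1.7]
gripper_width: 0.049
finger_force: 41.6
```

Request:
servo_tool(
  motion=[
    {"grip":0.4,"offset":[0,0,0.005],"dr":[0,0,0]},
    {"grip":0.4,"offset":[0,0,0.01],"dr":[0,0,0]},
    {"grip":0.4,"offset":[0,0,0.01],"dr":[0,0,0]},
  ],
)

```text
time: 7.45
eef_pos: [0.4828, -0.2767, 0.0009]
orientation: [0.676, 0.737, -0.0, 0.0]
force: [0.8, 0.6, 0.5]
gripper_width: 0.0493
finger_force: 41.6
```

Request:
servo_tool(
  motion=[
    {"grip":0.4,"offset":[0,0,0.005],"dr":[0,0,0]},
    {"grip":0.4,"offset":[0,0,0.01],"dr":[0,0,0]},
    {"grip":0.4,"offset":[0,0,0.01],"dr":[0,0,0]},
  ],
)

```text
time: 7.75
eef_pos: [0.4825, -0.2764, -0.0016]
orientation: [0.676, 0.737, -0.0, -0.0]
force: [0.3, 1.0, 0.4]
gripper_width: 0.0489
finger_force: 41.6
```

Request:
servo_tool(
  motion=[
    {"grip":0.4,"offset":[0,0,0.005],"dr":[0,0,0]},
    {"grip":0.4,"offset":[0,0,0.01],"dr":[0,0,0]},
    {"grip":0.4,"offset":[0,0,0.01],"dr":[0,0,0]},
  ],
)

```text
time: 8.05
eef_pos: [0.4828, -0.2767, -0.0025]
orientation: [0.676, 0.737, -0.0, 0.0]
force: [-2.5, 2.6, 7.7]
gripper_width: 0.049
finger_force: 42.5
```

Contact at 7.7 N. Releasing and rising.

Request:
servo_tool(
  motion=[
    {"grip":0.75,"offset":[0,0,-0.003],"dr":[0,0,0]},
    {"grip":0.75,"offset":[0,0,-0.003],"dr":[0,0,0]},
    {"grip":0.75,"offset":[0,0,-0.003],"dr":[0,0,0]},
    {"grip":0.75,"offset":[0,0,-0.2],"dr":[0,0,0]},
    {"grip":0.85,"offset":[0,0,-0.4],"dr":[0,0,0]},
    {"grip":1,"offset":[0,0,-0.5],"dr":[0,0,0]},
    {"grip":1,"offset":[0,0,-0.5],"dr":[0,0,0]},
  ],
)

```text
time: 8.75
eef_pos: [0.4843, -0.2781, 0.1003]
orientation: [0.676, 0.737, -0.0, 0.003]
force: [-0.6, -0.2, 0.1]
gripper_width: 0.0855
finger_force: 0.0
```

```bash
python3 - <<'E'
from h import *
s=manip.read_state(); print(s["eef_pos"],s["time"])
w=optics.get_image("wrist"); f=w["frame"]; 
print(dark(w,320,250,45,.010,60))
for c in blobs(yellow(f),200): print("Y",c[:,0].mean(0).round(),rect(w,c,0.006))
cv2.imwrite("pics/w5.png",f[:,:,::-1])
go(.455,.0085,.1,-33.8)
E
```

```text
[ 0.48433067 -0.27811681  0.10032953] 8.75
(array([ 483.7, -278. ]), (317.3, 233.2), array([34.3, 34.9]))
Y [449. 227.] [ 582.9 -269.    44.6   44.1    4.9]
Y [327.  83.] [ 477.1 -178.5   53.5   56.2    5. ]
Y [462.  88.] [ 574.1 -170.    79.1   79.8    4.9]
offset [ 1.436 -0.018 -0.013] dr [0.0008 0.0005 0.2155] yaw 5.0 -> -33.8 q6 0.73
```

View pics/w5.png

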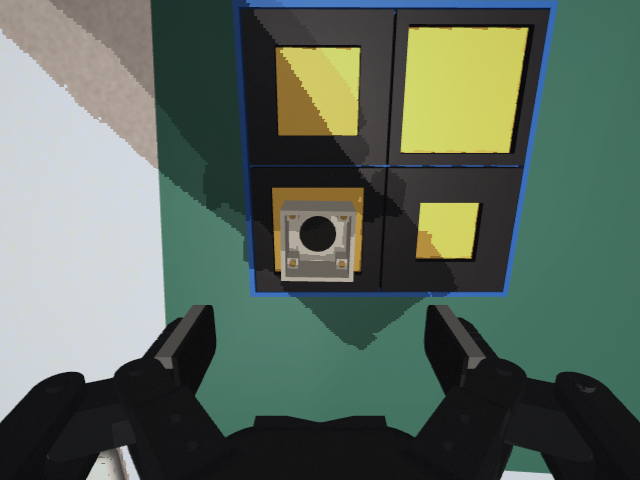

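The medium stands flat in its pocket with its grommet at (317,233). Next is the large.

Request:
servo_tool(
  motion=[
    {"grip":1,"offset":[0.2,0,0],"dr":[0,0,0]},
    {"grip":1,"offset":[0.5,0,0],"dr":[0,0,0]},
    {"grip":1,"offset":[0.7,0,0],"dr":[0,0,0]},
    {"grip":1,"offset":[0.7,0,0],"dr":[0,0,0]},
    {"grip":1,"offset":[0.7,0,0],"dr":[0,0,0]},
  ],
)

```text
time: 9.3
eef_pos: [0.47, -0.1359, 0.0953]
orientation: [0.675, 0.738, -0.0, -0.001]
force: [1.1, -0.3, -0.7]
gripper_width: 0.0856
finger_force: 0.0
```

Request:
servo_tool(
  motion=[
    {"grip":1,"offset":[0.736,-0.018,0],"dr":[0,0,0.2155]},
    {"grip":1,"offset":[0.736,-0.018,0],"dr":[0,0,0.2155]},
    {"grip":1,"offset":[0.736,-0.018,0],"dr":[0,0,0.2155]},
    {"grip":1,"offset":[0.736,-0.018,0],"dr":[0,0,0.2155]},
    {"grip":1,"offset":[0.736,-0.018,0],"dr":[0,0,0.2155]},
    {"grip":1,"offset":[0.736,-0.018,0],"dr":[0,0,0.2155]},
    {"grip":1,"offset":[0.736,-0.018,0],"dr":[0,0,0.2155]},
  ],
)

```text
time: 10.0
eef_pos: [0.4541, 0.0084, 0.096]
orientation: [0.882, 0.472, -0.0, -0.0]
force: [-0.4, 0.1, -0.4]
gripper_width: 0.0856
finger_force: 0.0
```

```bash
python3 - <<'E'
from h import *
s=manip.read_state(); print(s["eef_pos"],s["time"])
w=optics.get_image("wrist"); print(dark(w,320,240,40,.004,60))
for c in blobs(nongreen(w["frame"]),2000): print(c[:,0].mean(0).round(),rect(w,c,.036))
go(.4555,.0085,-.014,-33.8)
E
```

```text
[0.4541492  0.00843981 0.09600506] 10.0
(array([455.9,   6.6]), (322.0, 234.6), array([41.4, 42.3]))
[322. 243.] [457.8   8.4  68.4  63.6 -33.7]
[511.  70.] [608.6  36.5  38.6  52.6 -14.9]
[279. 343.] [434.6 -20.9 345.9 545.  -33.6]
[175.  19.] [460.5 165.2  23.7  40.9 -33.7]
offset [0.004 0.006 0.55 ] dr [-0.0002  0.0001  0.0006] yaw -33.7 -> -33.8 q6 1.89
```

Request:
servo_tool(
  motion=[
    {"grip":1,"offset":[0.003,0.004,0.2],"dr":[0,0,0]},
    {"grip":1,"offset":[0.003,0.004,0.4],"dr":[0,0,0]},
    {"grip":1,"offset":[0.003,0.004,0.5],"dr":[0,0,0]},
    {"grip":1,"offset":[0.003,0.004,0.55],"dr":[0,0,0]},
    {"grip":1,"offset":[0.003,0.004,0.55],"dr":[0,0,0]},
    {"grip":1,"offset":[0.003,0.004,0.55],"dr":[0,0,0]},
  ],
)

```text
time: 10.65
eef_pos: [0.4559, 0.0089, -0.0123]
orientation: [0.882, 0.471, 0.0, 0.0]
force: [0.6, -1.3, -0.3]
gripper_width: 0.0855
finger_force: 0.0
```

Request:
servo_tool(
  motion=[
    {"grip":0.7,"offset":[0,0,0],"dr":[0,0,0]},
    {"grip":0.65,"offset":[0,0,0],"dr":[0,0,0]},
    {"grip":0.6,"offset":[0,0,0],"dr":[0,0,0]},
    {"grip":0.55,"offset":[0,0,0],"dr":[0,0,0]},
    {"grip":0.55,"offset":[0,0,0],"dr":[0,0,0]},
    {"grip":0.55,"offset":[0,0,0],"dr":[0,0,0]},
  ],
  force=40,
)

```text
time: 11.25
eef_pos: [0.4563, 0.009, -0.0119]
orientation: [0.882, 0.471, 0.001, 0.001]
force: [-1.3, 0.0, 7.0]
gripper_width: 0.0606
finger_force: 43.8
```

Request:
servo_tool(
  motion=[
    {"grip":0.55,"offset":[0,0,-0.08],"dr":[0,0,0]},
    {"grip":0.55,"offset":[0,0,-0.2],"dr":[0,0,0]},
    {"grip":0.55,"offset":[0,0,-0.35],"dr":[0,0,0]},
    {"grip":0.55,"offset":[0,0,-0.45],"dr":[0,0,0]},
    {"grip":0.55,"offset":[0,0,-0.45],"dr":[0,0,0]},
    {"grip":0.55,"offset":[0,0,-0.45],"dr":[0,0,0]},
  ],
)

```text
time: 11.85
eef_pos: [0.4555, 0.0093, 0.0768]
orientation: [0.882, 0.471, 0.0, 0.0]
force: [-0.8, 0.1, -2.2]
gripper_width: 0.0609
finger_force: 44.1
```

```bash
python3 - <<'E'
from h import *
go(.573,-.169,.085,5)
w=optics.get_image("wrist"); s=manip.read_state()
c,uv,ax=dark(w,320,280,45,s["eef_pos"][2]+.017,60); A=R.from_quat(s["orientation"]);print(c,uv,"in tool",A.inv().apply([c[0]/1e3-s["eef_pos"][0],c[1]/1e3-s["eef_pos"][1],0]).round(4))
E
```

```text
offset [-0.414  0.984 -0.04 ] dr [ 0.0004  0.     -0.2156] yaw -33.8 -> 5.0 q6 1.89
[455.7   8.2] (319.7, 297.5) in tool [-0.0005  0.0014 -0.    ]
```

Held and centred. Next, over the large pocket.

Request:
servo_tool(
  motion=[
    {"grip":0.55,"offset":[-0.06,0.15,-0.04],"dr":[0,0,-0.03]},
    {"grip":0.55,"offset":[-0.14,0.33,-0.04],"dr":[0,0,-0.07]},
    {"grip":0.55,"offset":[-0.22,0.52,-0.04],"dr":[0,0,-0.11]},
    {"grip":0.55,"offset":[-0.3,0.72,-0.04],"dr":[0,0,-0.15]},
    {"grip":0.55,"offset":[-0.38,0.9,-0.04],"dr":[0,0,-0.19]},
    {"grip":0.55,"offset":[-0.414,0.984,-0.04],"dr":[0,0,-0.2156]},
    {"grip":0.55,"offset":[-0.414,0.984,-0.04],"dr":[0,0,-0.2156]},
    {"grip":0.55,"offset":[-0.414,0.984,-0.04],"dr":[0,0,-0.2156]},
  ],
)

```text
time: 12.7
eef_pos: [0.5716, -0.1684, 0.0831]
orientation: [0.676, 0.737, -0.0, -0.001]
force: [-1.1, 0.5, -0.2]
gripper_width: 0.0609
finger_force: 44.1
```

```bash
python3 - <<'E'
from h import *
go(.573,-.169,-.004,5)
E
```

```text
offset [-0.005  0.008  0.435] dr [-0.0007 -0.0005 -0.0006] yaw 4.9 -> 5.0 q6 0.98
```

Request:
servo_tool(
  motion=[
    {"grip":0.55,"offset":[-0.003,0.004,0.15],"dr":[0,0,0]},
    {"grip":0.55,"offset":[-0.003,0.004,0.3],"dr":[0,0,0]},
    {"grip":0.55,"offset":[-0.003,0.004,0.38],"dr":[0,0,0]},
    {"grip":0.55,"offset":[-0.003,0.004,0.42],"dr":[0,0,0]},
    {"grip":0.55,"offset":[-0.003,0.004,0.43],"dr":[0,0,0]},
    {"grip":0.55,"offset":[-0.003,0.004,0.43],"dr":[0,0,0]},
  ],
)

```text
time: 13.3
eef_pos: [0.5739, -0.1695, -0.0005]
orientation: [0.676, 0.737, 0.0, 0.001]
force: [-0.2, 0.3, 0.2]
gripper_width: 0.0607
finger_force: 44.1
```

Request:
servo_tool(
  motion=[
    {"grip":0.55,"offset":[0,0,0.005],"dr":[0,0,0]},
    {"grip":0.55,"offset":[0,0,0.01],"dr":[0,0,0]},
    {"grip":0.55,"offset":[0,0,0.01],"dr":[0,0,0]},
  ],
)

```text
time: 13.6
eef_pos: [0.5737, -0.1697, -0.0029]
orientation: [0.676, 0.737, 0.0, 0.0]
force: [0.5, -0.5, -0.8]
gripper_width: 0.0611
finger_force: 44.1
```

Request:
servo_tool(
  motion=[
    {"grip":0.55,"offset":[0,0,0.005],"dr":[0,0,0]},
    {"grip":0.55,"offset":[0,0,0.01],"dr":[0,0,0]},
    {"grip":0.55,"offset":[0,0,0.01],"dr":[0,0,0]},
  ],
)

```text
time: 13.9
eef_pos: [0.5736, -0.1696, -0.0048]
orientation: [0.676, 0.737, -0.0, 0.0]
force: [-2.2, 1.4, 4.2]
gripper_width: 0.0608
finger_force: 44.7
```

Request:
servo_tool(
  motion=[
    {"grip":0.55,"offset":[0,0,0.005],"dr":[0,0,0]},
    {"grip":0.55,"offset":[0,0,0.005],"dr":[0,0,0]},
    {"grip":0.55,"offset":[0,0,0.005],"dr":[0,0,0]},
  ],
)

```text
time: 14.2
eef_pos: [0.5736, -0.1697, -0.0048]
orientation: [0.676, 0.737, -0.0, 0.0]
force: [-6.9, 3.2, 13.2]
gripper_width: 0.061
finger_force: 45.7
```

Request:
servo_tool(
  motion=[
    {"grip":0.9,"offset":[0,0,-0.003],"dr":[0,0,0]},
    {"grip":0.9,"offset":[0,0,-0.003],"dr":[0,0,0]},
    {"grip":0.9,"offset":[0,0,-0.003],"dr":[0,0,0]},
    {"grip":0.9,"offset":[0,0,-0.2],"dr":[0,0,0]},
    {"grip":0.9,"offset":[0,0,-0.4],"dr":[0,0,0]},
    {"grip":0.9,"offset":[0,0,-0.5],"dr":[0,0,0]},
    {"grip":0.9,"offset":[0,0,-0.5],"dr":[0,0,0]},
  ],
)

```text
time: 14.9
eef_pos: [0.5755, -0.1706, 0.0974]
orientation: [0.676, 0.737, 0.001, 0.003]
force: [-0.1, 0.0, -0.0]
gripper_width: 0.0769
finger_force: 0.0
```

```bash
python3 - <<'E'
from h import *
s=manip.read_state(); print(s["eef_pos"],s["time"])
w=optics.get_image("wrist"); f=w["frame"]; print(dark(w,320,240,40,.010,60))
for c in blobs(nongreen(f)&~yellow(f),2000): print(c[:,0].mean(0).round(),rect(w,c,.043))
go(.608,.0365,.1,-14.7)
E
```

```text
[ 0.57545705 -0.17061107  0.0973886 ] 14.9
(array([ 574.8, -172.6]), (316.9, 237.0), array([42.4, 42.9]))
[351.  71.] [575.7 -68.6 117.7  83.3   5.1]
[263. 324.] [ 581.4 -200.5  533.   344.8    4.7]
offset [ 1.014  0.257 -0.026] dr [0.0008 0.0004 0.1094] yaw 5.0 -> -14.7 q6 0.98
```

Request:
servo_tool(
  motion=[
    {"grip":0.8,"offset":[0.25,0.06,0],"dr":[0,0,0.03]},
    {"grip":0.8,"offset":[0.5,0.12,0],"dr":[0,0,0.06]},
    {"grip":0.8,"offset":[0.75,0.19,0],"dr":[0,0,0.09]},
    {"grip":0.8,"offset":[1,0.257,0],"dr":[0,0,0.1094]},
    {"grip":0.8,"offset":[1,0.257,0],"dr":[0,0,0.1094]},
    {"grip":0.8,"offset":[1,0.257,0],"dr":[0,0,0.1094]},
    {"grip":0.8,"offset":[1,0.257,0],"dr":[0,0,0.1094]},
  ],
)

```text
time: 15.65
eef_pos: [0.6065, 0.0335, 0.0923]
orientation: [0.792, 0.611, -0.001, -0.0]
force: [0.3, 0.2, 0.7]
gripper_width: 0.0684
finger_force: 0.0
```

```bash
python3 - <<'E'
from h import *
s=manip.read_state(); print(s["eef_pos"],s["time"])
w=optics.get_image("wrist"); f=w["frame"]; print(dark(w,320,240,40,.004,60))
for c in blobs(nongreen(f),1000): print(c[:,0].mean(0).round(),rect(w,c,.036))
cv2.imwrite("pics/w6.png",f[:,:,::-1])
E
```

```text
[0.60652421 0.03345594 0.09234451] 15.65
(array([615.5,  34.1]), (330.0, 231.1), array([23.3, 27.5]))
[330. 239.] [616.5  37.4  47.3  41.3 -14.7]
[39. 83.] [473.6 175.   29.1  49.9 -18.9]
[395. 320.] [598.5   4.5 348.2 536.5 -14.6]
[351. 143.] [613.   84.2 187.4 244.1 -14.7]
```

View pics/w6.png

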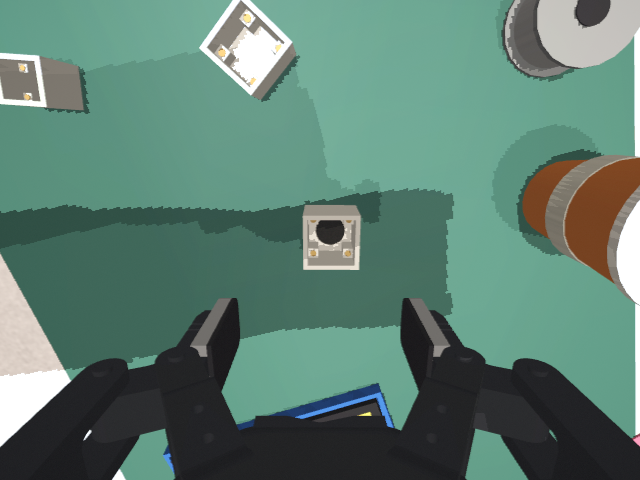

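The small housing is square to the gripper, with its grommet at (330,231). One blank is at (248,48), well clear, and the cup is far off to the right.

```bash
python3 - <<'E'
from h import *
go(.6135,.0355,-.012,-14.7)
t=optics.get_image("top"); 
for a in [(299,202,9),(216,285,7)]:
  try: print(dark(t,*a,.004,90))
  except Exception as e: print(e)
E
```

```text
offset [0.021 0.03  0.523] dr [-0.0004  0.0002 -0.0002] yaw -14.7 -> -14.7 q6 1.67
max() iterable argument is empty
max() iterable argument is empty
```

Request:
servo_tool(
  motion=[
    {"grip":0.8,"offset":[0.021,0.03,0.2],"dr":[0,0,0]},
    {"grip":0.8,"offset":[0.021,0.03,0.4],"dr":[0,0,0]},
    {"grip":0.8,"offset":[0.021,0.03,0.5],"dr":[0,0,0]},
    {"grip":0.8,"offset":[0.021,0.03,0.52],"dr":[0,0,0]},
    {"grip":0.8,"offset":[0.021,0.03,0.52],"dr":[0,0,0]},
  ],
)

```text
time: 16.25
eef_pos: [0.6137, 0.0358, -0.0106]
orientation: [0.792, 0.61, -0.0, -0.0]
force: [1.1, -2.1, 0.6]
gripper_width: 0.0682
finger_force: 0.0
```

Request:
servo_tool(
  motion=[
    {"grip":0.5,"offset":[0,0,0],"dr":[0,0,0]},
    {"grip":0.45,"offset":[0,0,0],"dr":[0,0,0]},
    {"grip":0.4,"offset":[0,0,0],"dr":[0,0,0]},
    {"grip":0.35,"offset":[0,0,0],"dr":[0,0,0]},
    {"grip":0.3,"offset":[0,0,0],"dr":[0,0,0]},
    {"grip":0.3,"offset":[0,0,0],"dr":[0,0,0]},
    {"grip":0.3,"offset":[0,0,0],"dr":[0,0,0]},
    {"grip":0.3,"offset":[0,0,0],"dr":[0,0,0]},
  ],
  force=40,
)

```text
time: 17.05
eef_pos: [0.6156, 0.0363, -0.0083]
orientation: [0.792, 0.611, 0.001, 0.001]
force: [0.2, -1.1, 6.4]
gripper_width: 0.0369
finger_force: 41.3
```

Request:
servo_tool(
  motion=[
    {"grip":0.3,"offset":[0,0,-0.08],"dr":[0,0,0]},
    {"grip":0.3,"offset":[0,0,-0.2],"dr":[0,0,0]},
    {"grip":0.3,"offset":[0,0,-0.35],"dr":[0,0,0]},
    {"grip":0.3,"offset":[0,0,-0.5],"dr":[0,0,0]},
    {"grip":0.3,"offset":[0,0,-0.5],"dr":[0,0,0]},
    {"grip":0.3,"offset":[0,0,-0.5],"dr":[0,0,0]},
  ],
)

```text
time: 17.65
eef_pos: [0.6149, 0.0367, 0.0914]
orientation: [0.792, 0.611, 0.001, 0.001]
force: [-0.3, -0.2, -0.8]
gripper_width: 0.0368
finger_force: 40.6
```

```bash
python3 - <<'E'
from h import *
go(.475,-.1775,.1,5)
w=optics.get_image("wrist"); s=manip.read_state(); cv2.imwrite("pics/w7.png",w["frame"][:,:,::-1])
c,uv,ax=dark(w,320,280,45,s["eef_pos"][2]+.013,60); A=R.from_quat(s["orientation"]);print(c,uv,"in tool",A.inv().apply([c[0]/1e3-s["eef_pos"][0],c[1]/1e3-s["eef_pos"][1],0]).round(4))
t=optics.get_image("top"); print(dark(t,216,285,7,.004,110))
E
```

```text
offset [-1.213 -0.405 -0.044] dr [ 8.000e-04  1.000e-04 -1.094e-01] yaw -14.7 -> 5.0 q6 1.67
[614.2  30.9] (319.5, 302.0) in tool [-0.0057  0.0016  0.    ]Traceback (most recent call last):
  File "<stdin>", line 5, in <module>
  File "h.py", line 33, in dark
    cs=blobs(m,8); c=max(cs,key=cv2.contourArea); (x,y),ax,_=cv2.fitEllipse(c)
                     ~~~^^^^^^^^^^^^^^^^^^^^^^^^
ValueError: max() iterable argument is empty
```

View pics/w7.png

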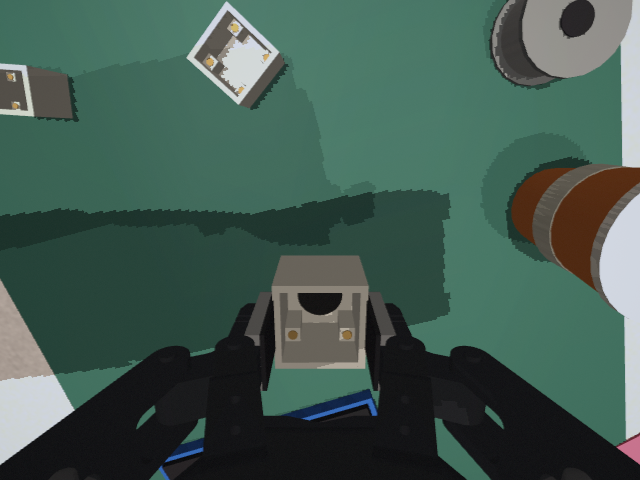

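The small hangs level in the grip, with its grommet at (320,302) partly hidden by the far wall.

Request:
servo_tool(
  motion=[
    {"grip":0.3,"offset":[-0.12,-0.04,-0.02],"dr":[0,0,0]},
    {"grip":0.3,"offset":[-0.32,-0.1,-0.04],"dr":[0,0,0]},
    {"grip":0.3,"offset":[-0.5,-0.16,-0.04],"dr":[0,0,0]},
    {"grip":0.3,"offset":[-0.6,-0.2,-0.04],"dr":[0,0,0]},
    {"grip":0.3,"offset":[-0.6,-0.2,-0.04],"dr":[0,0,0]},
  ],
)

```text
time: 18.25
eef_pos: [0.543, -0.0708, 0.0965]
orientation: [0.793, 0.61, -0.001, -0.001]
force: [1.0, -0.0, -0.9]
gripper_width: 0.0365
finger_force: 40.5
```

Request:
servo_tool(
  motion=[
    {"grip":0.3,"offset":[-0.12,-0.04,0],"dr":[0,0,-0.03]},
    {"grip":0.3,"offset":[-0.32,-0.1,0],"dr":[0,0,-0.06]},
    {"grip":0.3,"offset":[-0.5,-0.16,0],"dr":[0,0,-0.09]},
    {"grip":0.3,"offset":[-0.613,-0.205,0],"dr":[0,0,-0.1094]},
    {"grip":0.3,"offset":[-0.613,-0.205,0],"dr":[0,0,-0.1094]},
    {"grip":0.3,"offset":[-0.613,-0.205,0],"dr":[0,0,-0.1094]},
  ],
)

```text
time: 18.85
eef_pos: [0.474, -0.177, 0.097]
orientation: [0.676, 0.737, 0.0, -0.001]
force: [0.0, 0.4, -1.5]
gripper_width: 0.0374
finger_force: 40.5
```

```bash
python3 - <<'E'
from h import *
go(.475,-.1765,.003,5)
t=optics.get_image("top"); f=t["frame"]
m=nongreen(f); m[:270]=0;m[300:]=0;m[:,:200]=0;m[:,230:]=0
for c in blobs(m,40): print("mini",c[:,0].mean(0).round(1),rect(t,c,.036))
print(f[280:291,208:222].max(2))
E
```

```text
offset [0.002 0.005 0.47 ] dr [-0.0002 -0.0003 -0.0005] yaw 4.9 -> 5.0 q6 0.87
mini [215.3 284.2] [459.4 178.2  36.4  31.1 -17. ]
[[234 114  74  82 127 201 198 188 161 145 176 208 237 234]
 [175  90  71  76 115 235 215 130  76  50  68 103 153 231]
 [119  81  77  78 162 248 157  59  31  29  29  34 104 225]
 [ 89  75  79 112 190 218 100  27  27  33  28  32 116 246]
 [ 76  77  77 153 232 177  63  28  32  37  30  49 195 247]
 [ 98 119  96 140 199 123  44  25  31  33  25  77 243 237]
 [153 222 195 135 133 147  60  27  24  21  31 114 249 201]
 [151 230 216 116  94 155 104  62  34  27  52 194 249 162]
 [129 178 172  98  98 181 183 176 107  79 116 239 232 121]
 [217 204 154  97 100 147 168 191 182 223 224 249 172  92]
 [244 246 243 209 141 133 118 132 162 215 234 248 135  79]]
```

Request:
servo_tool(
  motion=[
    {"grip":0.3,"offset":[0.002,0.003,0.2],"dr":[0,0,0]},
    {"grip":0.3,"offset":[0.002,0.003,0.35],"dr":[0,0,0]},
    {"grip":0.3,"offset":[0.002,0.003,0.43],"dr":[0,0,0]},
    {"grip":0.3,"offset":[0.002,0.003,0.46],"dr":[0,0,0]},
    {"grip":0.3,"offset":[0.002,0.003,0.47],"dr":[0,0,0]},
    {"grip":0.3,"offset":[0.002,0.003,0.47],"dr":[0,0,0]},
  ],
)

```text
time: 19.5
eef_pos: [0.4754, -0.1767, 0.0043]
orientation: [0.675, 0.737, 0.0, 0.0]
force: [-0.5, -0.1, -0.1]
gripper_width: 0.0367
finger_force: 40.6
```

Request:
servo_tool(
  motion=[
    {"grip":0.3,"offset":[0,0,0.005],"dr":[0,0,0]},
    {"grip":0.3,"offset":[0,0,0.01],"dr":[0,0,0]},
    {"grip":0.3,"offset":[0,0,0.01],"dr":[0,0,0]},
  ],
)

```text
time: 19.8
eef_pos: [0.475, -0.1771, 0.002]
orientation: [0.676, 0.737, 0.0, 0.0]
force: [-0.1, 0.1, -0.2]
gripper_width: 0.0369
finger_force: 40.6
```

Request:
servo_tool(
  motion=[
    {"grip":0.3,"offset":[0,0,0.005],"dr":[0,0,0]},
    {"grip":0.3,"offset":[0,0,0.01],"dr":[0,0,0]},
    {"grip":0.3,"offset":[0,0,0.01],"dr":[0,0,0]},
  ],
)

```text
time: 20.1
eef_pos: [0.4746, -0.1769, -0.0005]
orientation: [0.676, 0.737, -0.0, -0.0]
force: [0.5, -0.3, 1.1]
gripper_width: 0.037
finger_force: 40.6
```

Request:
servo_tool(
  motion=[
    {"grip":0.3,"offset":[0,0,0.005],"dr":[0,0,0]},
    {"grip":0.3,"offset":[0,0,0.01],"dr":[0,0,0]},
    {"grip":0.3,"offset":[0,0,0.01],"dr":[0,0,0]},
  ],
)

```text
time: 20.4
eef_pos: [0.4748, -0.177, -0.0014]
orientation: [0.676, 0.737, -0.0, 0.0]
force: [-4.6, 2.0, 10.6]
gripper_width: 0.037
finger_force: 41.8
```

Request:
servo_tool(
  motion=[
    {"grip":0.6,"offset":[0,0,-0.003],"dr":[0,0,0]},
    {"grip":0.6,"offset":[0,0,-0.003],"dr":[0,0,0]},
    {"grip":0.6,"offset":[0,0,-0.003],"dr":[0,0,0]},
    {"grip":0.6,"offset":[0,0,-0.2],"dr":[0,0,0]},
    {"grip":0.6,"offset":[0,0,-0.4],"dr":[0,0,0]},
    {"grip":0.6,"offset":[0,0,-0.5],"dr":[0,0,0]},
    {"grip":0.6,"offset":[0,0,-0.5],"dr":[0,0,0]},
  ],
)

```text
time: 21.1
eef_pos: [0.4766, -0.1782, 0.101]
orientation: [0.676, 0.737, 0.0, 0.003]
force: [-0.7, -0.2, -0.3]
gripper_width: 0.0517
finger_force: 0.0
```

```bash
python3 - <<'E'
from h import *
t=optics.get_image("top"); w=optics.get_image("wrist"); print(cast(t,[216.9,284.3],.004))
print(dark(w,320,240,40,.010,60)); [print("Y",c[:,0].mean(0).round(),rect(w,c,0.006)) for c in blobs(yellow(w["frame"]),200)]
go(.461,.172,.1,-17)
E
```

```text
[[0.45974695 0.18228776 0.004     ]]
(array([ 475.8, -179.8]), (318.4, 237.0), array([23.3, 28.1]))
Y [448. 337.] [ 589.6 -264.1   30.5   30.1    4.9]
Y [287. 338.] [ 4.634e+02 -2.802e+02  6.460e+01  3.020e+01 -2.000e-01]
Y [446. 194.] [ 572.  -144.6   79.1   25.7    5. ]
offset [ 1.744  0.083 -0.014] dr [1.000e-04 1.000e-04 1.222e-01] yaw 5.0 -> -17.0 q6 0.87
```

Request:
servo_tool(
  motion=[
    {"grip":0.7,"offset":[0.25,0.01,0],"dr":[0,0,0]},
    {"grip":0.7,"offset":[0.5,0.02,0],"dr":[0,0,0]},
    {"grip":0.7,"offset":[0.75,0.03,0],"dr":[0,0,0]},
    {"grip":0.7,"offset":[0.9,0.04,0],"dr":[0,0,0]},
    {"grip":0.7,"offset":[0.9,0.04,0],"dr":[0,0,0]},
    {"grip":0.7,"offset":[0.9,0.04,0],"dr":[0,0,0]},
  ],
)

```text
time: 21.8
eef_pos: [0.4663, 0.0037, 0.0962]
orientation: [0.675, 0.738, -0.001, -0.001]
force: [1.2, 0.4, -0.8]
gripper_width: 0.0604
finger_force: 0.0
```

Request:
servo_tool(
  motion=[
    {"grip":0.7,"offset":[0.25,0.01,0],"dr":[0,0,0.03]},
    {"grip":0.7,"offset":[0.5,0.02,0],"dr":[0,0,0.06]},
    {"grip":0.7,"offset":[0.75,0.03,0],"dr":[0,0,0.09]},
    {"grip":0.7,"offset":[0.89,0.046,0],"dr":[0,0,0.1222]},
    {"grip":0.7,"offset":[0.89,0.046,0],"dr":[0,0,0.1222]},
    {"grip":0.7,"offset":[0.89,0.046,0],"dr":[0,0,0.1222]},
    {"grip":0.7,"offset":[0.89,0.046,0],"dr":[0,0,0.1222]},
  ],
)

```text
time: 22.5
eef_pos: [0.4608, 0.1797, 0.097]
orientation: [0.804, 0.595, -0.0, -0.0]
force: [0.5, 0.4, -0.1]
gripper_width: 0.0595
finger_force: 0.0
```

```bash
python3 - <<'E'
from h import *
s=manip.read_state(); print(s["eef_pos"],s["time"])
w=optics.get_image("wrist"); f=w["frame"]; cv2.imwrite("pics/w8.png",f[:,:,::-1])
for c in blobs(nongreen(f),500): print(c[:,0].mean(0).round(),rect(w,c,.036))
print(dark(w,320,240,35,.004,60))
E
```

```text
[0.46083793 0.1797371  0.09703987] 22.5
[511. 206.] [591.1 168.3  42.1  54.3  33.6]
[353. 106.] [498.6 236.5 161.3 121.3 -16.9]
[254. 335.] [451.6 149.3 355.9 547.5 -17. ]
(array([442.9, 186. ]), (293.9, 232.4), array([14.3, 29.3]))
```

View pics/w8.png

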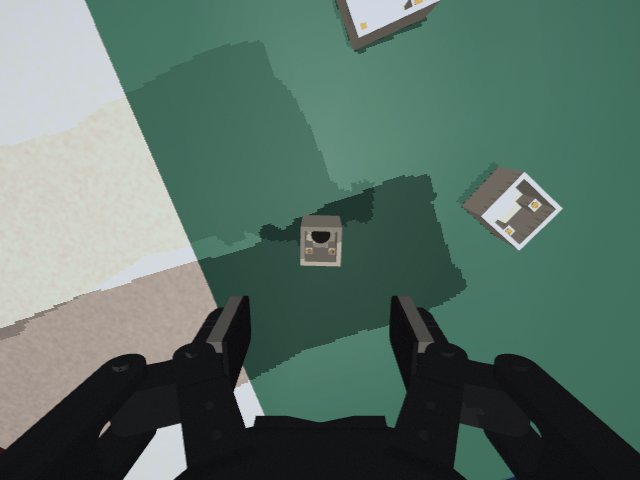

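The mini is centred, with its rim around (321,247) and its grommet at (320,237). The blanks at (515,210) and (385,15) are clear of the fingers.

```bash
python3 - <<'E'
from h import *
w=optics.get_image("wrist"); print(cast(w,[321,247],.036),cast(w,[320.5,235.5],.004))
c=cast(w,[321,247],.036)[0]-[.002,-.0015,0]; print(c); go(c[0],c[1],-.012,-17)
E
```

```text
[[0.46234139 0.17848833 0.036     ]] [[0.4617336  0.17752218 0.004     ]]
[0.46034139 0.17998833 0.036     ]
offset [ 0.    -0.003  0.547] dr [-0.0001  0.0001 -0.0004] yaw -17.1 -> -17.0 q6 1.98
```

Request:
servo_tool(
  motion=[
    {"grip":0.7,"offset":[0,0,0.2],"dr":[0,0,0]},
    {"grip":0.7,"offset":[0,0,0.4],"dr":[0,0,0]},
    {"grip":0.7,"offset":[0,0,0.5],"dr":[0,0,0]},
    {"grip":0.7,"offset":[0,0,0.53],"dr":[0,0,0]},
    {"grip":0.7,"offset":[0,0,0.53],"dr":[0,0,0]},
  ],
)

```text
time: 23.1
eef_pos: [0.4604, 0.1805, -0.0087]
orientation: [0.804, 0.594, -0.0, -0.0]
force: [-0.0, 0.3, 0.7]
gripper_width: 0.0602
finger_force: 0.0
```

Request:
servo_tool(
  motion=[
    {"grip":0.4,"offset":[0,0,0],"dr":[0,0,0]},
    {"grip":0.35,"offset":[0,0,0],"dr":[0,0,0]},
    {"grip":0.3,"offset":[0,0,0],"dr":[0,0,0]},
    {"grip":0.25,"offset":[0,0,0],"dr":[0,0,0]},
    {"grip":0.2,"offset":[0,0,0],"dr":[0,0,0]},
    {"grip":0.2,"offset":[0,0,0],"dr":[0,0,0]},
    {"grip":0.2,"offset":[0,0,0],"dr":[0,0,0]},
    {"grip":0.2,"offset":[0,0,0],"dr":[0,0,0]},
  ],
  force=40,
)

```text
time: 23.9
eef_pos: [0.4622, 0.1813, -0.0066]
orientation: [0.804, 0.595, 0.001, 0.001]
force: [-0.9, -0.9, 6.5]
gripper_width: 0.0269
finger_force: 39.9
```

Request:
servo_tool(
  motion=[
    {"grip":0.2,"offset":[0,0,-0.08],"dr":[0,0,0]},
    {"grip":0.2,"offset":[0,0,-0.2],"dr":[0,0,0]},
    {"grip":0.2,"offset":[0,0,-0.35],"dr":[0,0,0]},
    {"grip":0.2,"offset":[0,0,-0.5],"dr":[0,0,0]},
    {"grip":0.2,"offset":[0,0,-0.5],"dr":[0,0,0]},
    {"grip":0.2,"offset":[0,0,-0.5],"dr":[0,0,0]},
  ],
)

```text
time: 24.5
eef_pos: [0.4615, 0.1814, 0.0926]
orientation: [0.804, 0.595, 0.001, 0.001]
force: [0.9, 0.5, -0.5]
gripper_width: 0.0271
finger_force: 39.3
```

```bash
python3 - <<'E'
from h import *
go(.5815,-.2675,.12,5)
E
```

```text
offset [-1.971  1.23  -0.136] dr [ 7.000e-04 -1.000e-04 -1.221e-01] yaw -17.0 -> 5.0 q6 1.98
```

Request:
servo_tool(
  motion=[
    {"grip":0.2,"offset":[-0.15,0.1,-0.05],"dr":[0,0,0]},
    {"grip":0.2,"offset":[-0.35,0.22,-0.1],"dr":[0,0,0]},
    {"grip":0.2,"offset":[-0.55,0.35,-0.136],"dr":[0,0,0]},
    {"grip":0.2,"offset":[-0.75,0.47,-0.136],"dr":[0,0,0]},
    {"grip":0.2,"offset":[-0.9,0.56,-0.136],"dr":[0,0,0]},
    {"grip":0.2,"offset":[-0.9,0.56,-0.136],"dr":[0,0,0]},
    {"grip":0.2,"offset":[-0.9,0.56,-0.136],"dr":[0,0,0]},
  ],
)

```text
time: 25.2
eef_pos: [0.5145, -0.0239, 0.1176]
orientation: [0.804, 0.594, -0.001, -0.001]
force: [-0.2, -0.3, 0.1]
gripper_width: 0.0267
finger_force: 39.3
```

Request:
servo_tool(
  motion=[
    {"grip":0.2,"offset":[-0.15,0.1,0],"dr":[0,0,-0.03]},
    {"grip":0.2,"offset":[-0.35,0.22,0],"dr":[0,0,-0.06]},
    {"grip":0.2,"offset":[-0.55,0.35,0],"dr":[0,0,-0.09]},
    {"grip":0.2,"offset":[-0.75,0.47,0],"dr":[0,0,-0.122]},
    {"grip":0.2,"offset":[-0.9,0.56,0],"dr":[0,0,-0.122]},
    {"grip":0.2,"offset":[-0.9,0.56,0],"dr":[0,0,-0.122]},
    {"grip":0.2,"offset":[-0.9,0.56,0],"dr":[0,0,-0.122]},
  ],
)

```text
time: 25.9
eef_pos: [0.5694, -0.2274, 0.1179]
orientation: [0.676, 0.737, 0.0, -0.001]
force: [0.6, 0.7, 0.4]
gripper_width: 0.0268
finger_force: 39.4
```

```bash
python3 - <<'E'
from h import *
go(.5815,-.2675,.1,5)
E
```

```text
offset [-0.205  0.043  0.089] dr [-0.0004 -0.0004 -0.0001] yaw 5.0 -> 5.0 q6 0.89
```

Request:
servo_tool(
  motion=[
    {"grip":0.2,"offset":[-0.1,0.02,0.04],"dr":[0,0,0]},
    {"grip":0.2,"offset":[-0.205,0.043,0.09],"dr":[0,0,0]},
    {"grip":0.2,"offset":[-0.205,0.043,0.25],"dr":[0,0,0]},
    {"grip":0.2,"offset":[-0.205,0.043,0.4],"dr":[0,0,0]},
    {"grip":0.2,"offset":[-0.205,0.043,0.5],"dr":[0,0,0]},
    {"grip":0.2,"offset":[-0.205,0.043,0.555],"dr":[0,0,0]},
    {"grip":0.2,"offset":[-0.205,0.043,0.56],"dr":[0,0,0]},
    {"grip":0.2,"offset":[-0.205,0.043,0.56],"dr":[0,0,0]},
  ],
)

```text
time: 26.7
eef_pos: [0.5823, -0.268, 0.0078]
orientation: [0.675, 0.737, 0.0, 0.0]
force: [0.3, -0.2, 0.6]
gripper_width: 0.0271
finger_force: 39.4
```

Request:
servo_tool(
  motion=[
    {"grip":0.2,"offset":[0,0,0.005],"dr":[0,0,0]},
    {"grip":0.2,"offset":[0,0,0.01],"dr":[0,0,0]},
    {"grip":0.2,"offset":[0,0,0.01],"dr":[0,0,0]},
  ],
)

```text
time: 27.0
eef_pos: [0.5821, -0.2689, 0.0055]
orientation: [0.676, 0.737, 0.0, 0.001]
force: [-0.6, -0.5, -0.5]
gripper_width: 0.0265
finger_force: 39.4
```

Request:
servo_tool(
  motion=[
    {"grip":0.2,"offset":[0,0,0.005],"dr":[0,0,0]},
    {"grip":0.2,"offset":[0,0,0.01],"dr":[0,0,0]},
    {"grip":0.2,"offset":[0,0,0.01],"dr":[0,0,0]},
  ],
)

```text
time: 27.3
eef_pos: [0.5816, -0.2686, 0.0026]
orientation: [0.676, 0.737, -0.0, -0.0]
force: [0.8, -0.6, -0.7]
gripper_width: 0.0267
finger_force: 39.4
```

Request:
servo_tool(
  motion=[
    {"grip":0.2,"offset":[0,0,0.005],"dr":[0,0,0]},
    {"grip":0.2,"offset":[0,0,0.01],"dr":[0,0,0]},
    {"grip":0.2,"offset":[0,0,0.01],"dr":[0,0,0]},
  ],
)

```text
time: 27.6
eef_pos: [0.5817, -0.2686, 0.0006]
orientation: [0.676, 0.737, -0.0, -0.0]
force: [0.5, 0.4, -0.8]
gripper_width: 0.0268
finger_force: 39.4
```

Request:
servo_tool(
  motion=[
    {"grip":0.2,"offset":[0,0,0.005],"dr":[0,0,0]},
    {"grip":0.2,"offset":[0,0,0.008],"dr":[0,0,0]},
    {"grip":0.2,"offset":[0,0,0.008],"dr":[0,0,0]},
  ],
)

```text
time: 27.9
eef_pos: [0.5818, -0.2687, 0.0004]
orientation: [0.676, 0.737, -0.0, 0.0]
force: [-4.3, 3.5, 10.9]
gripper_width: 0.0271
finger_force: 40.4
```

Request:
servo_tool(
  motion=[
    {"grip":0.5,"offset":[0,0,-0.003],"dr":[0,0,0]},
    {"grip":0.5,"offset":[0,0,-0.003],"dr":[0,0,0]},
    {"grip":0.5,"offset":[0,0,-0.003],"dr":[0,0,0]},
    {"grip":0.5,"offset":[0,0,-0.2],"dr":[0,0,0]},
    {"grip":0.5,"offset":[0,0,-0.4],"dr":[0,0,0]},
    {"grip":0.5,"offset":[0,0,-0.6],"dr":[0,0,0]},
    {"grip":0.5,"offset":[0,0,-0.7],"dr":[0,0,0]},
    {"grip":0.5,"offset":[0,0,-0.7],"dr":[0,0,0]},
  ],
)

```text
time: 28.7
eef_pos: [0.5835, -0.2699, 0.1433]
orientation: [0.676, 0.737, 0.0, 0.003]
force: [0.7, 0.5, 1.7]
gripper_width: 0.0428
finger_force: 0.0
```

Request:
servo_tool(
  motion=[
    {"grip":0.5,"offset":[-0.2,-0.1,0],"dr":[0,0,0]},
    {"grip":0.5,"offset":[-0.4,-0.2,0],"dr":[0,0,0]},
    {"grip":0.5,"offset":[-0.6,-0.4,0],"dr":[0,0,0]},
    {"grip":0.5,"offset":[-0.8,-0.6,0],"dr":[0,0,0]},
    {"grip":0.5,"offset":[-0.9,-0.7,0],"dr":[0,0,0]},
    {"grip":0.5,"offset":[-0.9,-0.7,0],"dr":[0,0,0]},
    {"grip":0.5,"offset":[-0.9,-0.7,0],"dr":[0,0,0]},
  ],
)

```text
time: 29.4
eef_pos: [0.457, -0.4601, 0.1378]
orientation: [0.677, 0.736, 0.0, -0.001]
force: [0.9, 0.4, -0.2]
gripper_width: 0.0426
finger_force: 0.0
```

```bash
python3 - <<'E'
from h import *
t=optics.get_image("top")["frame"][170:330,110:520,::-1]; s=optics.get_image("side")["frame"][130:300,300:460,::-1]
t=cv2.resize(t,(780,304),interpolation=cv2.INTER_CUBIC); s=cv2.resize(s,(270,287))
w=cv2.resize(optics.get_image("wrist")["frame"][:,:,::-1],(383,287))
r=np.hstack([s,w]); r=cv2.copyMakeBorder(r,0,0,0,780-r.shape[1],cv2.BORDER_CONSTANT)
cv2.imwrite("pics/fin.png",np.vstack([t,r]))
E
```

```text
(no output)
```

View pics/fin.png

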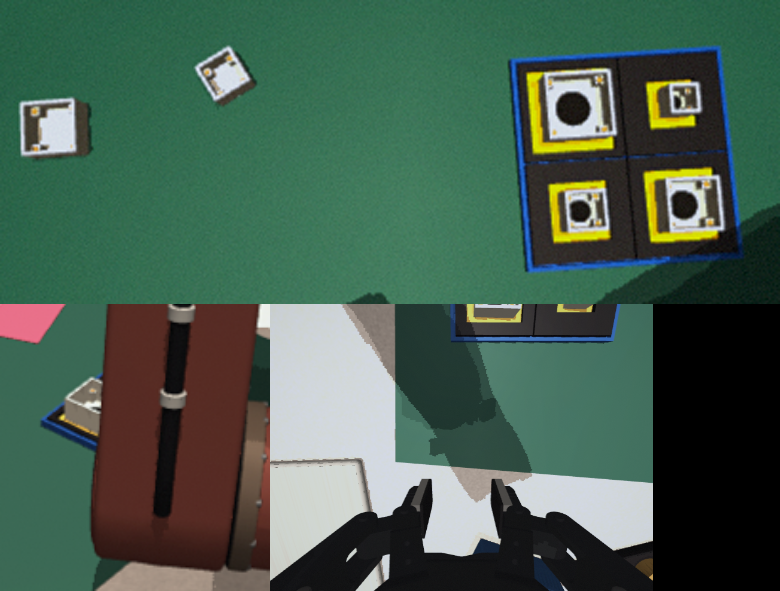

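The top view shows all four housings in their own pockets: large (573,108), mini (683,98), small (580,210) and medium (687,205). The two blanks are untouched at (50,128) and (225,73), and the arm is clear.

```bash
python3 -c "
from cell import manip; print(manip.hand_in())"
```

```text
the job is handed in; nothing more can be done
None
```

I packed all four grommeted housings upright in the pockets of their own sizes, left both blanks standing where they were, and handed the job in at about 30 s.

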